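# Release the transit lock of a measuring stage

## Robot

A 6-joint arm with a two-finger parallel gripper is mounted at the origin on the work surface. World frame = base frame: x ahead of the robot, y to its left, z up, the work surface at z = 0. Lengths are in m, angles in degrees, forces in N, time in s.
With the tool pointing down it reaches from about 0.4 to 0.825 m from the base axis. Payload 7 kg.
Tool frame: the origin (TCP) lies midway between the tips of the shut fingers; the grasp point (between the pads) lies 19 mm behind it; z points along the fingers, y is the direction in which the jaws open and shut (so a half turn about z gives the same grasp; the last joint's range is limited). The gripper opens to 88 mm and grips with 3 to 60 N. Pads are 19 mm wide; open, the fingers measure 130 mm over their backs; the gripper's body (78 mm by 193 mm) begins 47 mm behind the grasp point.
Start: joints at [91.163, 20.546, 0.682, 0, -70.136, -16.507], TCP at [0.179, 0.651, 0.2] pointing down, gripper open.
Joint ranges: [-176.03, 176.03], [-82.01, 121.73], [-58.28, 71.71], [-173.87, 95.51], [-174.79, -0.11], [-173.66, 173.66]. Speed limits (degrees/s): [136.94, 136.94, 172.46, 180, 180, 180].

## Interface

Orientations are given as [roll, pitch, yaw] about the fixed x, y, z axes, in that order (R = Rz(yaw) Ry(pitch) Rx(roll)).
In Python, from plant import sensors, cams, job gives the robot as it stands.
- The arm moves only by the tool move_arm, never from a script. Its argument "commands" is a list of rows, each a list of 7 numbers: the finger opening in cm, from 0 to 8.76, then the shift along the tool's x, y, z in cm, then the turn, a rotation vector about the tool's x, y, z in rad. In form: [[hand, x, y, z, wx, wy, wz], ...]. A call has exactly 8 rows; each row is the pose to reach, as a shift and turn from the pose commanded when the call began, along the tool's axes at that moment; what a row does not reach only later rows make up. A row lasts 1/8 s, in which the tool goes at most 62.5 mm and 10.7 degrees, less where a joint would pass 70% of its speed; a pose out of reach is approached as far as the arm can. A call with a gripper value outside its range is refused whole. The fingers move at their own pace and stop on an object; the grip force is fixed at half the most. Time passes only in rows, so rows that repeat a pose let the fingers close, or fill a call up. It gives the time, the measured TCP pose, the force and the opening at its end, in the units of the state.
- sensors.get_obs(): the state, without advancing time (a new reading comes with each control period).
- cams.snapshot(name): name is "scene" or "top" or "wrist"; returns a dict with "frame" (420x560x3 uint8, red, green, blue), "camera_matrix" (3x3 intrinsics, pixels), "R" (3x3) and "t" (3): a world point X has camera coordinates R X + t. Camera axes: x right, y down, z forward; pixel columns grow to the right and rows downward; lengths in m; the calibration is good to about 2 mm. A picture is of the moment at which its call begins. There is no depth.
- job.close_job(): hands the job in, once; it reports no verdict.
The state is a dict: "clock": time; "joint_pos": joint angles; "qvel": joint speeds; "tau": joint torques, N m; "tool_pos": TCP position; "orientation": TCP orientation; "force": force on the tool from outside, world axes, zero at the start; "moment": the same for the moment, N m; "opening": finger opening in m.
Only numpy, scipy, OpenCV 4.12 (cv2) and the standard library are available. Lean on these libraries where they do the work, as an engineer would, in place of code of your own. Each camera call takes 0.05 s, during which the arm holds its last target.

## Task

Unlock the measuring stage: hold the spring catch of its transit lock down with one fingertip and, keeping it held down, push the bolt's knob with the other fingertip until the bolt is drawn all the way back out of the carriage; then let go, so that the catch springs up and locks the bolt open. Only press and push: do not lift or shift the loose things around the lock, and keep off the round glass plate.

Things in the scene. Friction and masses are not known exactly. Their poses are not given: they have to be found in the camera images.
- stage: Cream measuring stage, fixed on the bench, only yawed. Axes: x from its front edge to its carriage, y left, z up. Origin at bench height below the carriage's front face, under the bolt's axis (y=0). Base x -170 to 190, y -85 to 165 mm; its front is a ledge 40 mm above the bench that carries the lock. Carriage x 0 to 190 mm, 77 mm high. Grey micrometer head on the ledge, y 94 to 136 mm, top 88 mm.
- bolt_bar (a point): Point on the bolt's axis at the top of the bar, 55.5 mm above the bench, fixed to the stage at x -45, y 0 mm. The bolt is a flat steel bar 14 mm wide along y=0, its top two-notched, running through low strap guides (tops 59.5 mm, at x -22 and -146 mm) into a keeper (top 64.5 mm, x -12 to 0) on the carriage. A fingertip stands here, behind the knob.
- bolt (a joint): Travel of the bolt in m: 0 locked (starts within 1.5 mm of 0), 0.036 drawn fully back against its stop, towards the stage's front (stage -x). About 3 N friction; stays where it is left. With the catch up it is blocked after 2 mm; while the catch is held down it slides. From 0.034 on the catch's tooth can drop into the second notch and lock the bolt open.
- bolt_knob (a point): Black upright knob on the bolt, diameter 16, 25 mm tall (64.5 to 89.5 mm above the bench) on a 10 mm stem. This point is its centre, 77 mm above the bench; at bolt = 0 it is at stage x -67, y 0 mm, and it moves to stage -x with the bolt. Behind it (stage +x) are 30 mm of free bar for a fingertip to push from.
- catch (a joint): Turn of the spring catch in rad about a pin parallel to the bolt, at stage y -22 mm, 68 mm above the bench: 0 up (tooth in the notch), 0.30 pressed fully down to its stop. The bolt is free above about 0.22. At the pad's middle it takes about 3 N to start and 6 N at the stop. Released, it springs up, but fully only where a notch lies under its tooth.
- catch_pad (a point): Ribbed steel pad to press: 97 mm along the bolt (stage x -127 to -31), 38 mm wide (stage y -30 to -68), 4 thick, at the right of the bolt. This point: centre of its top, at rest stage x -79, y -48 mm, 74 mm above the bench, sloping up 0.15 rad to the outside; fully down 66 mm, sloping down 0.15 rad. It works alike all along its length: a fingertip may slide along it while holding it down.
- catch_tooth (a point): Outer top end of the catch's narrow arm (10 mm wide) that carries the tooth across the bar, stage x -118 to -128 mm, y -20 to 7, top 70 mm above the bench, lifting about 8 mm when the pad is pressed. It lies in front of the knob even when the bolt is drawn. The pin's lugs, 4 mm thick, stand at stage x -27.5 and -130.5, y -16 to -28 mm, tops 73 mm.
- glass_plate (a point): Round glass plate in a metal ring on the carriage, diameter 156 mm, top 86 mm above the bench; this point, the centre of its top, is at stage x 100, y 40 mm. Not to be touched.
- objective: Bystander: microscope objective, bare steel, diameter 28 mm, 44 mm tall, standing loose on the ledge at the left of the bolt. Origin at the centre of its underside, z up.
- dropper: Bystander: amber dropper bottle, diameter 28 mm, 84 mm tall, on the bench beside the stage. Origin at the centre of its underside, z up.
- jar: Bystander: pale jar with black lid, diameter 44 mm, 58 mm tall, on the bench beside the stage. Origin at the centre of its underside, z up.
- slide_box: Bystander: flat plastic box for glass slides, 83 x 35 x 31 mm, on the bench beside the stage. Origin at the centre of its underside, z up, long side along its x.

How it is judged (in metres and radians):
On the way, in this order (a step that is already met when the one before it is completed fails the run):
1. the catch is pressed down by a fingertip while the bolt is still in its locked place (value of joint catch above 0.2 rad and value of joint bolt below 0.008 m and contact force between the fingers and catch above 0.5 N), for 0.1 s.
2. the bolt is on its way, pushed by a finger at its knob while a fingertip holds the catch down (value of joint bolt between 0.01 and 0.032 m and contact force between the fingers and catch above 0.5 N and contact force between the fingers and bolt above 0.3 N), for 0.05 s.
3. the bolt is drawn fully back with the catch still held down (value of joint bolt above 0.0335 m and value of joint catch above 0.15 rad and contact force between the fingers and catch above 0.5 N), for 0.1 s.
At the end, for the whole second after the job is handed in: The bolt is drawn back at least 33.5 of its 36 mm and at rest, and the catch has sprung up (under 0.05 rad) with its tooth in the second notch; the bystanders stand within 12 mm of where they stood (value of joint bolt above 0.0335 m and value of joint catch below 0.05 rad and velocity of joint bolt between -0.003 and 0.003 m/s and distance of each of objective, dropper, jar, slide_box from where it was at the start of the episode below 0.012 m); the robot touches nothing.
It fails at once if the objective is shifted by more than 12 mm, lifted or tipped (distance of objective from where it was at the start of the episode above 0.012 m or angle between objective's own z axis and vertical above 0.35 rad).
It fails at once if the dropper is shifted by more than 12 mm, lifted or tipped (distance of dropper from where it was at the start of the episode above 0.012 m or angle between dropper's own z axis and vertical above 0.35 rad).
It fails at once if the jar is shifted by more than 12 mm, lifted or tipped (distance of jar from where it was at the start of the episode above 0.012 m or angle between jar's own z axis and vertical above 0.35 rad).
It fails at once if the slide_box is shifted by more than 12 mm, lifted or tipped (distance of slide_box from where it was at the start of the episode above 0.012 m or angle between slide_box's own z axis and vertical above 0.35 rad).
It fails at once if the glass plate is touched (contact force between any of the fingers, the arm and carriage_c4 above 0.5 N or contact force between any of the fingers, the arm and carriage_c5 above 0.5 N).
It also fails if it takes over 48 s, if anything falls off the work surface, if the arm or the gripper's body presses on something with over 40 N, if the wrist force passes 120 N, or if a joint passes its speed limit or range.

## Working session

There is one attempt and no reset: what is moved stays moved. The work goes in short steps, Python scripts to look and compute and a tool call to move; the robot and the scene stay as the last step left them, time stands still between calls to the robot, and variables do not carry over. Pictures are saved under pics/ and viewed, and the job is handed in when it is done.

Besides the shell and the picture viewer there is one more tool, called after ">>>" by a JSON object that holds its "name" and its "arguments", one argument or row to a line. move_arm: Moves the arm, as the interface text tells. Its arguments: {"type":"object","properties":{"commands":{"type":"array"}},"required":["commands"]}

```bash
ls; mkdir -p pics; python3 - <<'E'
from plant import sensors,cams
import cv2
print(sensors.get_obs())
for n in ["scene","top","wrist"]:
    s=cams.snapshot(n); cv2.imwrite(f"pics/{n}0.png",s["frame"][:,:,::-1]); print(n,s["camera_matrix"],s["R"],s["t"])
E
```

```text
pics
{'clock': 0.0, 'joint_pos': array([ 9.11643517e+01,  2.05905692e+01,  6.33068259e-01, -2.15107840e-02,
       -7.01352399e+01, -1.65062615e+01]), 'qvel': array([-0.08228653,  0.0469633 , -0.0623092 ,  0.04963021, -0.01110974,
        0.02890428]), 'tau': array([ 1.12222126e-03, -5.82722318e+01,  2.93054867e+01,  6.99725077e+00,
        6.98208998e-03, -1.50906371e-04]), 'tool_pos': array([0.17847721, 0.6504154 , 0.19882276]), 'orientation': array([ 1.79905335e+02, -6.96416373e-03, -1.53492298e+01]), 'force': array([ 0.57198775, -0.33536531,  0.29504027]), 'moment': array([-0.03545026, -0.027199  , -0.04323903]), 'opening': 0.08765403578662961}
scene [[449.9173581    0.         279.86329992]
 [  0.         449.9173581  198.34937614]
 [  0.           0.           1.        ]] [[ 0.59678682  0.80218029  0.01876878]
 [ 0.49596798 -0.35038906 -0.79450819]
 [-0.63076244  0.48346074 -0.60696331]] [-0.40142325 -0.21974778  1.30792217]
top [[451.67512692   0.         273.39209306]
 [  0.         451.67512692 211.30293515]
 [  0.           0.           1.        ]] [[-0.00747219 -0.99976892 -0.02015608]
 [-0.98637182  0.01068214 -0.16418441]
 [ 0.16436178  0.01865458 -0.98622371]] [0.07249408 0.59940653 0.93949466]
wrist [[305.01349438   0.         271.60755306]
 [  0.         305.01349438 209.2670481 ]
 [  0.           0.           1.        ]] [[-0.26566892 -0.96406211  0.002068  ]
 [-0.93116415  0.25715757  0.25846336]
 [-0.24970653  0.06674003 -0.96601885]] [ 0.67457689 -0.03303331  0.39051758]
```

View pics/scene0.png

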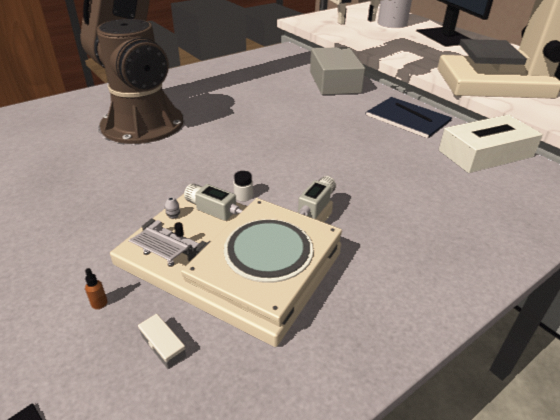

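View pics/top0.png

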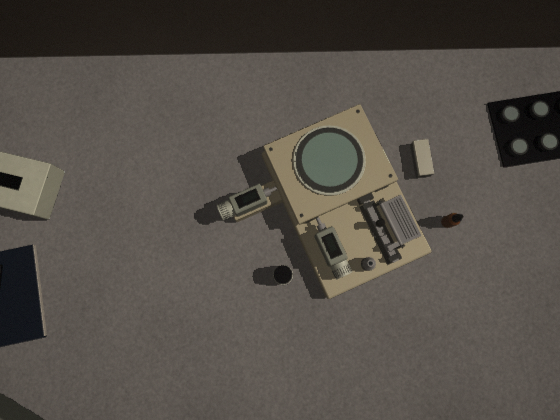

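View pics/wrist0.png

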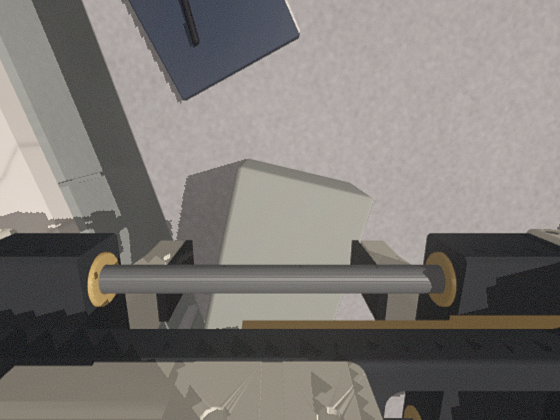

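```bash
python3 - <<'E'
import cv2
a=cv2.imread("pics/top0.png")[95:305,230:470]; cv2.imwrite("pics/top0z.png",cv2.resize(a,None,fx=2.8,fy=2.8,interpolation=cv2.INTER_CUBIC))
a=cv2.imread("pics/scene0.png")[160:370,80:350]; cv2.imwrite("pics/scene0z.png",cv2.resize(a,None,fx=2.8,fy=2.8,interpolation=cv2.INTER_CUBIC))
E
```

```text
(no output)
```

View pics/top0z.png

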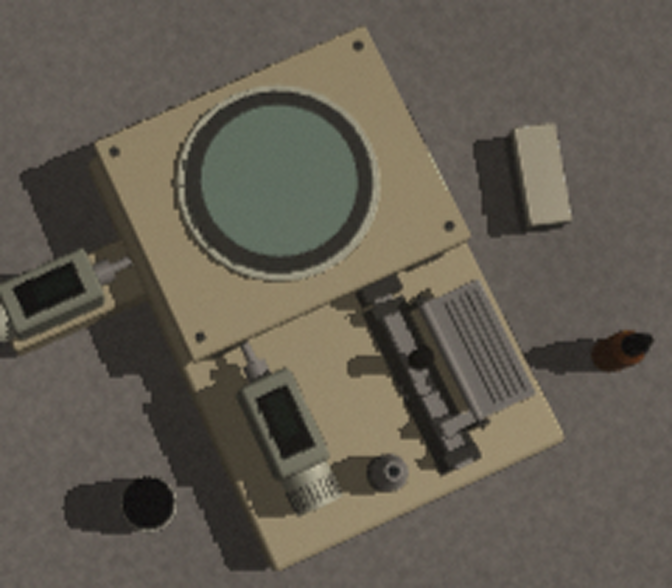

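View pics/scene0z.png

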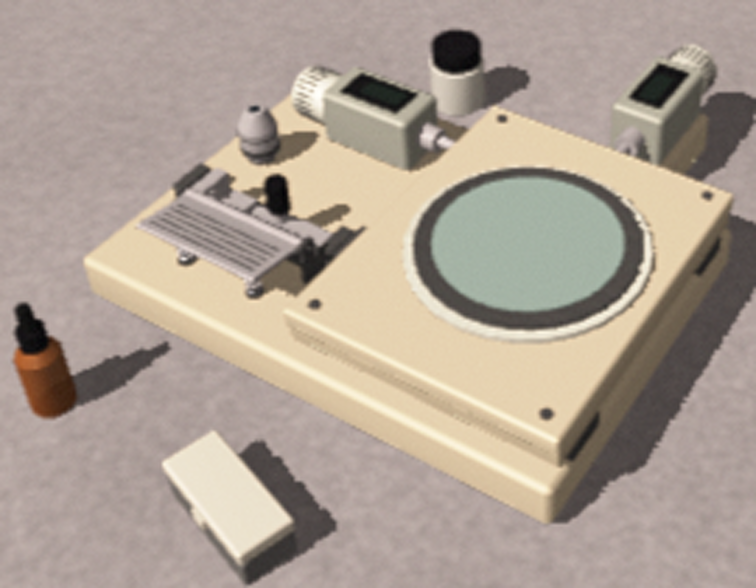

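```bash
cat > h.py <<'E'
import numpy as np, cv2
from scipy.optimize import least_squares
from plant import sensors,cams
def proj(s,X):
    X=np.atleast_2d(X); c=X@np.array(s["R"]).T+np.array(s["t"]); p=c@np.array(s["camera_matrix"]).T
    return p[:,:2]/p[:,2:]
def S2W(q,P):
    P=np.atleast_2d(np.array(P,float)); c,s=np.cos(q[2]),np.sin(q[2])
    return np.c_[q[0]+c*P[:,0]-s*P[:,1], q[1]+s*P[:,0]+c*P[:,1], P[:,2]]
E
python3 - <<'E'
from h import *
top=[((95,145),(190,165,77)),((365,28),(190,-85,77)),((470,240),(0,-85,77)),((190,360),(0,165,77)),((277,570),(-170,165,40)),((563,437),(-170,-85,40)),((278,183),(100,40,86)),((422,353),(-67,0,89.5)),((413,303),(-31,-30,71.3)),((475,280),(-31,-68,77)),((537,392),(-127,-68,77)),((487,422),(-127,-30,71.3))]
sc=[((500,106),(0,165,77)),((735,197),(190,165,77)),((560,447),(190,-85,77)),((287,312),(0,-85,77)),((530,245),(100,40,86)),((276,179),(-67,0,89.5)),((87,262),(-170,-85,40))]
St,Ss=cams.snapshot("top"),cams.snapshot("scene")
def res(q,use):
    r=[]
    for u,S,L,o in ((1,St,top,(230,95)),(2,Ss,sc,(80,160))):
        if u in use:
            px=np.array([a for a,b in L])/2.8+o; X=S2W(q,np.array([b for a,b in L])/1000)
            r.append((proj(S,X)-px).ravel())
    return np.concatenate(r)
for use in((1,),(2,),(1,2)):
    f=least_squares(res,[0.4,-0.2,.4],args=(use,),loss='soft_l1'); print(use,f.x,np.degrees(f.x[2])); 
    print(np.round(res(f.x,use).reshape(-1,2),1).tolist())
q=f.x
for n,P in dict(bar=(-45,0,55.5),knob=(-67,0,77),pad=(-79,-48,74),glass=(100,40,86)).items(): print(n,S2W(q,np.array(P)/1000))
E
```

```text
(1,) [ 0.62978447 -0.12980957  0.41303063] 23.6649116336379
[[-5.2, 0.6], [1.7, -2.7], [3.1, -2.2], [-3.0, 2.4], [-1.5, 1.6], [1.0, 1.1], [-0.7, -0.8], [-0.3, 1.0], [6.2, -0.9], [0.7, -0.4], [-0.7, 0.5], [0.1, -2.5]]
(2,) [ 0.63430947 -0.12796158  0.41963791] 24.043481262554092
[[-0.0, -3.3], [2.7, -4.6], [-0.2, 1.2], [-3.4, 1.6], [0.7, -2.4], [0.9, 0.7], [-2.4, -1.0]]
(1, 2) [ 0.63138834 -0.12851622  0.41593837] 23.831513293733188
[[-6.0, 0.1], [0.8, -3.4], [2.4, -3.0], [-3.5, 1.9], [-1.8, 0.9], [0.5, 0.2], [-1.4, -1.4], [-0.9, 0.2], [5.6, -1.7], [0.1, -1.2], [-1.3, -0.4], [-0.4, -3.4], [-0.8, -3.8], [1.6, -5.0], [-2.0, 0.3], [-4.7, 0.7], [-0.5, -3.0], [0.0, -0.1], [-3.1, -2.1]]
bar [[ 0.59022515 -0.1466984   0.0555    ]]
knob [[ 0.57010093 -0.15558747  0.077     ]]
pad [[ 0.5785184  -0.20434345  0.074     ]]
glass [[ 0.70670016 -0.05152187  0.086     ]]
```

```bash
cat > ov.py <<'E'
from h import *
def overlay(S,q,name,crop,f,grid=True,pad=0.0,bolt=0.0):
    x0,y0,w,h=crop
    im=cv2.resize(S["frame"][y0:y0+h,x0:x0+w,::-1],None,fx=f,fy=f,interpolation=cv2.INTER_CUBIC)
    def L(P,col,closed=True):
        p=(proj(S,S2W(q,np.array(P)/1000))-[x0,y0]+.5)*f-.5
        cv2.polylines(im,[np.round(p*8).astype(np.int32)],closed,col,1,cv2.LINE_AA,3)
    L([(-170,-85,40),(-170,165,40),(190,165,40),(190,-85,40)],(0,0,255))
    L([(0,-85,77),(0,165,77)],(0,255,0),False)
    t=np.linspace(0,6.28,60); L([(100+78*np.cos(a),40+78*np.sin(a),86) for a in t],(255,0,0))
    kx=-67-bolt
    for z in(64.5,89.5): L([(kx+8*np.cos(a),8*np.sin(a),z) for a in t],(255,0,255))
    L([(-31,-30,71.3),(-31,-68,77),(-127,-68,77),(-127,-30,71.3)],(0,255,255))
    L([(-170,-7,55.5),(0,-7,55.5),(0,7,55.5),(-170,7,55.5)],(255,255,0))
    L([(-118,-20,70),(-118,7,70),(-128,7,70),(-128,-20,70)],(0,128,255))
    cv2.imwrite(name,im)
E
python3 - <<'E'
from ov import *
top=[((277,570),(-170,165,40)),((563,437),(-170,-85,40)),((278,183),(100,40,86)),((422,353),(-67,0,89.5)),((475,280),(-31,-68,77)),((537,392),(-127,-68,77))]
sc=[((530,245),(100,40,86)),((276,179),(-67,0,89.5)),((87,262),(-170,-85,40))]
St,Ss=cams.snapshot("top"),cams.snapshot("scene")
def res(q,use):
    r=[]
    for u,S,L,o in ((1,St,top,(230,95)),(2,Ss,sc,(80,160))):
        if u in use:
            px=(np.array([a for a,b in L])+.5)/2.8+o-.5; X=S2W(q,np.array([b for a,b in L])/1000)
            r.append((proj(S,X)-px).ravel())
    return np.concatenate(r)
for use in((1,),(2,),(1,2)):
    f=least_squares(res,[0.4,-0.2,.4],args=(use,),loss='soft_l1'); print(use,f.x,np.degrees(f.x[2])); 
    print(np.round(res(f.x,use).reshape(-1,2),1).tolist())
overlay(St,f.x,"pics/ot.png",(250,140,200,165),4)
overlay(Ss,f.x,"pics/os.png",(100,160,200,150),4)
E
```

```text
(1,) [ 0.63139325 -0.12956832  0.41852965] 23.979982455072133
[[-0.8, 1.3], [1.4, 0.3], [-0.7, -1.0], [0.0, 0.4], [0.9, -1.0], [-0.3, -0.2]]
(2,) [ 0.63572708 -0.13030424  0.40211305] 23.03938081456558
[[0.3, -0.3], [0.9, 1.6], [-2.4, -1.0]]
(1, 2) [ 0.6324384  -0.12944296  0.41423039] 23.733653185906753
[[-1.3, 0.7], [1.1, 0.2], [-0.6, -1.6], [-0.2, 0.0], [0.8, -1.3], [-0.6, -0.5], [-0.3, -2.1], [0.2, 0.7], [-3.0, -1.4]]
```

View pics/ot.png

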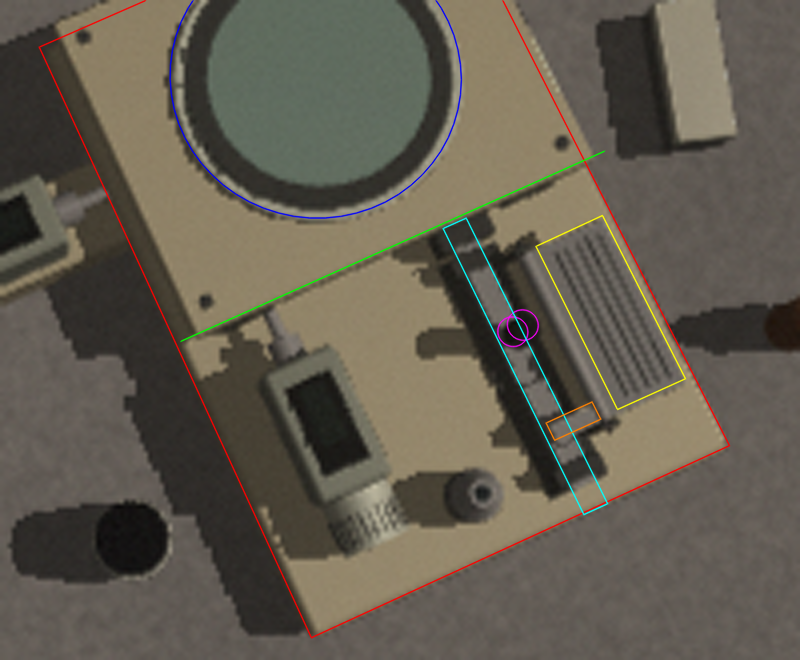

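View pics/os.png

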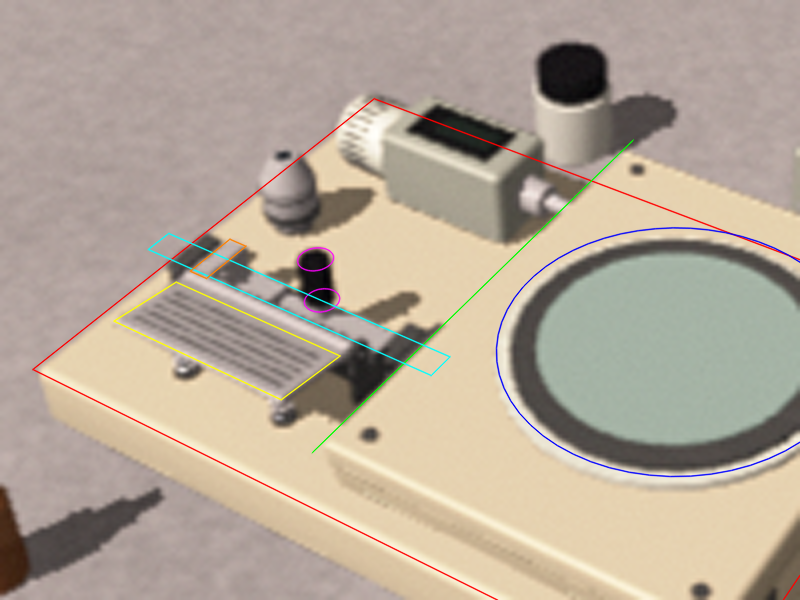

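```bash
cat > mv.py <<'E'
from h import *
from scipy.spatial.transform import Rotation as Ro
def rows(cmd,tgts,hand,turn_dir=0):
    "cmd=(x,y,z,yawdeg) commanded; tgts list of same; prints rows in tool axes of cmd (tool down)"
    R=Ro.from_euler('xyz',[180,0,cmd[3]],degrees=True)
    for t in tgts:
        d=R.inv().apply(np.array(t[:3])-cmd[:3])*100
        print([hand]+np.round(d,2).tolist()+[0,0,round(-np.radians(t[3]-cmd[3]),4)])
E
python3 - <<'E'
from mv import *
S=cams.snapshot("wrist"); o=sensors.get_obs()
C=-np.array(S["R"]).T@np.array(S["t"]); Rt=Ro.from_euler('xyz',o["orientation"],degrees=True)
print("cam in tool",Rt.inv().apply(C-o["tool_pos"]), "axes in tool", Rt.inv().apply(np.array(S["R"])).round(3))
St=cams.snapshot("top"); q=[0.6324,-0.1294,.4142]
# objective: top circle px in ot.png (480,492)/4+(250,140), z .084
def ray(S,px,z):
    d=np.array(S["R"]).T@np.linalg.inv(S["camera_matrix"])@[*px,1]; c=-np.array(S["R"]).T@np.array(S["t"]); return c+d*(z-c[2])/d[2]
def W2S(q,X): c,s=np.cos(q[2]),np.sin(q[2]); d=X[:2]-q[:2]; return [c*d[0]+s*d[1],-s*d[0]+c*d[1]]
X=ray(St,(250+481/4,140+492/4),.084); print("objective",X,W2S(q,X))
print("knob",S2W(q,[-.067,0,.077]), "tcp look",S2W(q,[-.05,-.025,.2]))
psi=23.73-180; cmd=(.179,.651,.2,-15.344); end=S2W(q,[-.08,-.025,.2])[0]; mid=np.array([.50,.30,.2])
print(end)
t=[]
pts=[np.array(cmd[:3])]; 
P=[np.array(cmd[:3]),mid,end]
L=np.r_[0,np.cumsum([np.linalg.norm(P[i+1]-P[i]) for i in range(2)])]
for k in range(1,17):
    s=L[-1]*k/16; t.append((*[np.interp(s,L,[p[j] for p in P]) for j in range(3)], cmd[3]+(psi-cmd[3])*k/16))
rows(cmd,t[:8],8.7); print(); rows(t[7],t[8:],8.7); print(t[7],t[15],(psi-cmd[3])/16)
E
```

```text
cam in tool [ 0.0697681  -0.00049723 -0.18540269] axes in tool [[-0.001  1.    -0.001]
 [-0.966 -0.001 -0.259]
 [-0.259  0.     0.966]]
objective [ 0.4839198  -0.13307136  0.084     ] [np.float64(-0.13740206776145453), np.float64(0.05639609362038275)]
knob [[ 0.57106562 -0.15636467  0.077     ]] tcp look [[ 0.59668951 -0.17240885  0.2       ]]
[ 0.56922636 -0.18448258  0.2       ]
[8.7, 5.1, 3.22, 0.0, 0, 0, np.float64(0.1537)]
[8.7, 10.21, 6.43, 0.0, 0, 0, np.float64(0.3075)]
[8.7, 15.31, 9.65, 0.0, 0, 0, np.float64(0.4612)]
[8.7, 20.41, 12.86, 0.0, 0, 0, np.float64(0.6149)]
[8.7, 25.52, 16.08, 0.0, 0, 0, np.float64(0.7686)]
[8.7, 30.62, 19.29, 0.0, 0, 0, np.float64(0.9224)]
[8.7, 35.72, 22.51, 0.0, 0, 0, np.float64(1.0761)]
[8.7, 40.52, 25.99, 0.0, 0, 0, np.float64(1.2298)]

[8.7, 6.02, -0.41, -0.0, 0, 0, np.float64(0.1537)]
[8.7, 12.03, -0.83, -0.0, 0, 0, np.float64(0.3075)]
[8.7, 18.05, -1.24, -0.0, 0, 0, np.float64(0.4612)]
[8.7, 24.07, -1.66, -0.0, 0, 0, np.float64(0.6149)]
[8.7, 30.09, -2.07, -0.0, 0, 0, np.float64(0.7686)]
[8.7, 36.1, -2.49, -0.0, 0, 0, np.float64(0.9224)]
[8.7, 42.12, -2.9, -0.0, 0, 0, np.float64(1.0761)]
[8.7, 48.14, -3.31, -0.0, 0, 0, np.float64(1.2298)]
(np.float64(0.50097277927619), np.float64(0.29319197716713935), np.float64(0.2), -85.807) (np.float64(0.5692263563442775), np.float64(-0.18448258116010718), np.float64(0.2), -156.27) -8.807875000000001
```

>>> {"name": "move_arm", "arguments": {
  "commands": [
    [8.7,5.1,3.2,0,0,0,0.154],
    [8.7,10.2,6.4,0,0,0,0.308],
    [8.7,15.3,9.6,0,0,0,0.461],
    [8.7,20.4,12.9,0,0,0,0.615],
    [8.7,25.5,16.1,0,0,0,0.769],
    [8.7,30.6,19.3,0,0,0,0.922],
    [8.7,35.7,22.5,0,0,0,1.076],
    [8.7,40.5,26.0,0,0,0,1.23]
  ]
}}

```text
clock: 1.45
tool_pos: [0.5016, 0.2915, 0.2]
orientation: [-180.0, 0.0, -86.1]
force: [-0.0, 0.4, 0.2]
opening: 0.0869
```

>>> {"name": "move_arm", "arguments": {
  "commands": [
    [8.7,6.0,-0.4,0,0,0,0.154],
    [8.7,12.0,-0.8,0,0,0,0.308],
    [8.7,18.0,-1.2,0,0,0,0.461],
    [8.7,24.1,-1.7,0,0,0,0.615],
    [8.7,30.1,-2.1,0,0,0,0.769],
    [8.7,36.1,-2.5,0,0,0,0.922],
    [8.7,42.1,-2.9,0,0,0,1.076],
    [8.7,48.1,-3.3,0,0,0,1.23]
  ]
}}

```text
clock: 2.45
tool_pos: [0.5685, -0.1863, 0.2001]
orientation: [-180.0, 0.0, -156.6]
force: [2.2, 0.9, 0.3]
opening: 0.0872
```

```bash
python3 - <<'E'
from ov import *
import pickle
S=cams.snapshot("wrist"); pickle.dump(S,open("w1.pkl","wb"))
cv2.imwrite("pics/w1.png",cv2.resize(S["frame"][:,:,::-1],None,fx=1.4,fy=1.4))
overlay(S,[0.6324,-0.1294,.4142],"pics/w1o.png",(0,0,560,420),1.4)
o=sensors.get_obs();print(o["tool_pos"],o["orientation"],o["opening"])
E
```

```text
[ 0.56862288 -0.19198873  0.19957534] [-1.79912421e+02 -6.54962184e-02 -1.57163316e+02] 0.08707912664203792
```

View pics/w1.png

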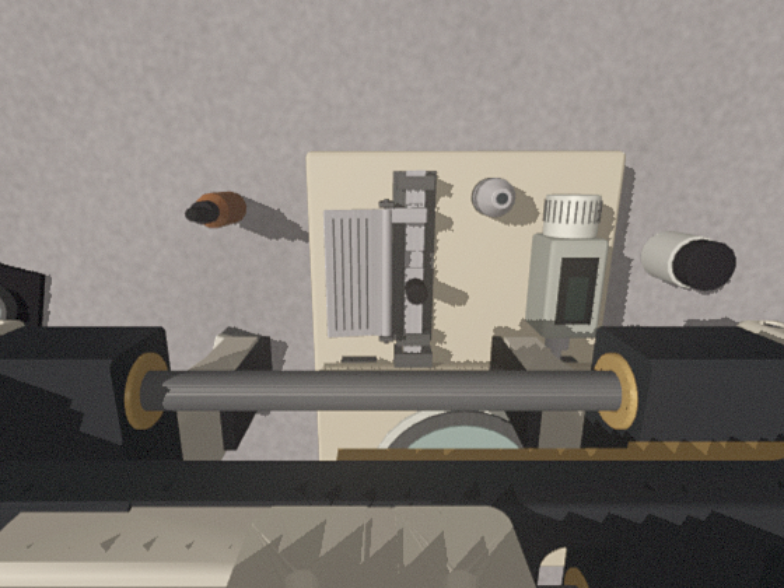

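View pics/w1o.png

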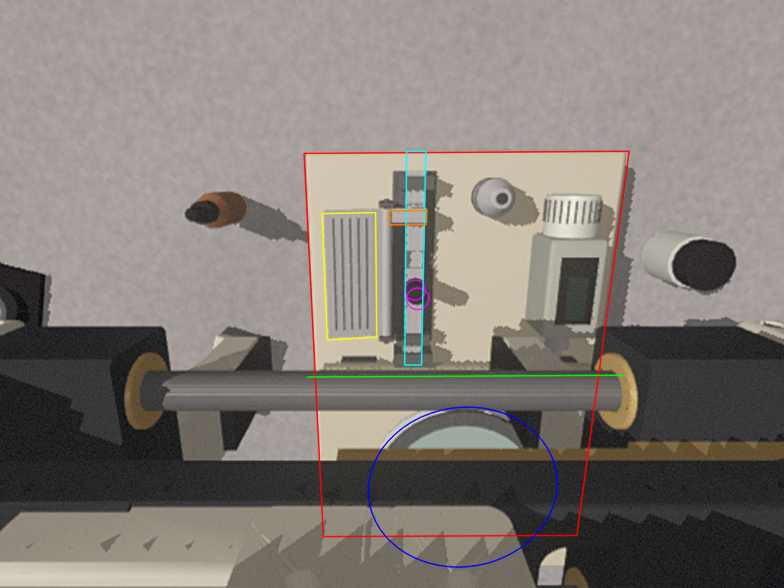

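```bash
python3 - <<'E'
from ov import *
import pickle
for i in range(4):
  o=sensors.get_obs();print(o["clock"],o["tool_pos"],o["orientation"],o["qvel"].round(1),o["force"])
  S=cams.snapshot("wrist")
o=sensors.get_obs();print(o["clock"],o["tool_pos"],o["orientation"])
pickle.dump(S,open("w2.pkl","wb"))
overlay(S,[0.6324,-0.1294,.4142],"pics/w2o.png",(210,95,180,175),4.4/1.3)
E
```

```text
2.5 [ 0.56862288 -0.19198873  0.19957534] [-1.79912421e+02 -6.54962184e-02 -1.57163316e+02] [ 4.8 -1.6 -3.4 -1.   0.5  3.8] [ 2.76431428 -3.40688824  2.29345843]
2.55 [ 0.56824312 -0.1892094   0.1992473 ] [-1.79974389e+02 -6.00006012e-02 -1.56805085e+02] [ 4.1 -1.6 -1.8 -1.2  0.4  2. ] [-0.44092951 -0.04299342 -0.5682166 ]
2.6 [ 0.56804312 -0.1871212   0.19921588] [ 1.79988515e+02 -4.48896530e-02 -1.56578457e+02] [ 3.2 -1.2 -1.2 -0.5  0.1  0.7] [-0.84835552  0.43110322  0.24780405]
2.65 [ 0.56806099 -0.18558031  0.19933548] [ 1.79977796e+02 -2.85594207e-02 -1.56420548e+02] [ 2.6 -0.8 -0.7 -0.1  0.   0.2] [-0.44370539 -0.2345594   0.73554434]
2.7 [ 0.56812092 -0.18450111  0.19954324] [ 1.79980305e+02 -1.30996035e-02 -1.56312850e+02]
```

View pics/w2o.png

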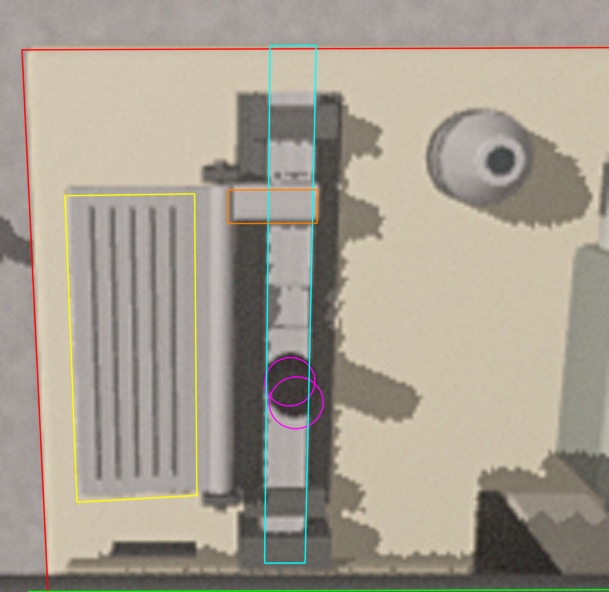

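```bash
python3 - <<'E'
from mv import *
import pickle
S=pickle.load(open("w2.pkl","rb")); R=Ro.from_euler('xyz',[180,0,-156.31],degrees=True); T=np.array([.5681,-.1845,.1995])
im=S["frame"][:,:,::-1].copy(); f=1.4*1.0
x0,y0=90,220; f=3
im=cv2.resize(im[y0:y0+170,x0:x0+200],None,fx=f,fy=f,interpolation=cv2.INTER_CUBIC)
def L(P,col):
    p=(proj(S,R.apply(np.array(P)/1000)+T)-[x0,y0]+.5)*f-.5
    cv2.polylines(im,[np.round(p).astype(np.int32)],True,col,1)
for th,col in((8,(0,0,255)),(14,(0,255,0)),(21.5,(255,0,0))):
    L([(9.5,-43.5,0),(9.5,-43.5-th,0),(-9.5,-43.5-th,0),(-9.5,-43.5,0)],col)
    L([(9.5,-43.5,-38),(9.5,-43.5-th,-38),(-9.5,-43.5-th,-38),(-9.5,-43.5,-38)],col)
cv2.imwrite("pics/f.png",im)
E
```

```text
(no output)
```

View pics/f.png

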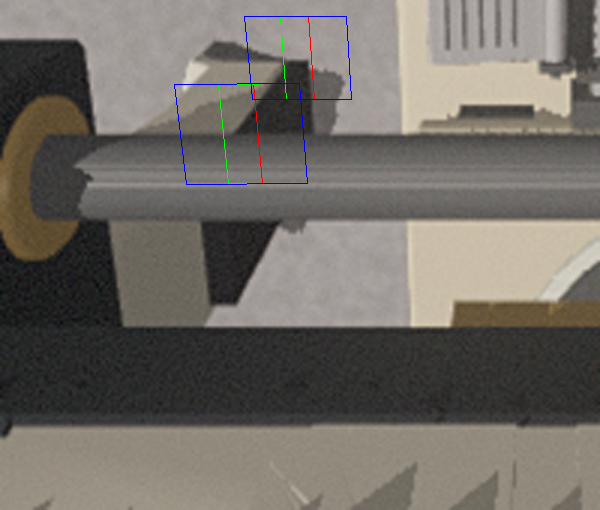

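```bash
cat >> mv.py <<'E'
def apply(cmd,row):
    R=Ro.from_euler('xyz',[180,0,cmd[3]],degrees=True)
    return (*(np.array(cmd[:3])+R.apply(np.array(row[1:4])/100)),cmd[3]-np.degrees(row[6]))
Q=[.631,-.1303,.4147]
E
python3 - <<'E'
from mv import *
c=apply((.179,.651,.2,-15.344),[0,40.5,26,0,0,0,1.23]); c=apply(c,[0,48.1,-3.3,0,0,0,1.23]); print(c)
t=S2W(Q,[-.045,-.023,.12])[0]; yaw=np.degrees(Q[2])-180; print(t,yaw)
rows(c,[(*t,yaw)],3.0); print(sensors.get_obs()["tool_pos"])
E
```

```text
(np.float64(0.5687546028769825), np.float64(-0.18421327564791323), np.float64(0.20000000000000004), np.float64(-156.2916176021825))
[ 0.59908138 -0.16948165  0.12      ] -156.23944023592475
[3.0, -3.37, 0.13, 8.0, 0, 0, np.float64(-0.0009)]
[ 0.56812092 -0.18450111  0.19954324]
```

>>> {"name": "move_arm", "arguments": {
  "commands": [
    [3.0,-0.8,0,1,0,0,0],
    [3.0,-1.7,0,3,0,0,0],
    [3.0,-2.6,0.1,5,0,0,0],
    [3.0,-3.2,0.1,7,0,0,0],
    [3.0,-3.4,0.1,8,0,0,0],
    [3.0,-3.4,0.1,8,0,0,0],
    [3.0,-3.4,0.1,8,0,0,0],
    [3.0,-3.4,0.1,8,0,0,0]
  ]
}}

```text
clock: 3.7
tool_pos: [0.5995, -0.1697, 0.1207]
orientation: [-180.0, 0.1, -156.3]
force: [-0.5, 0.1, 0.4]
opening: 0.03
```

```bash
python3 - <<'E'
from ov import *
import pickle
S=cams.snapshot("wrist"); pickle.dump(S,open("w3.pkl","wb"))
overlay(S,[.631,-.1303,.4147],"pics/w3o.png",(130,120,280,210),2.8)
S=cams.snapshot("scene"); cv2.imwrite("pics/s3.png",cv2.resize(S["frame"][150:300,90:290,::-1],None,fx=4,fy=4,interpolation=cv2.INTER_CUBIC))
o=sensors.get_obs();print(o["clock"],o["tool_pos"],o["orientation"],o["opening"],o["force"])
E
```

```text
3.8 [ 0.59931645 -0.16983952  0.12047192] [-1.79973877e+02  5.90221306e-02 -1.56301513e+02] 0.030096808099767457 [ 0.6557886  -0.24837611 -0.23397866]
```

View pics/w3o.png

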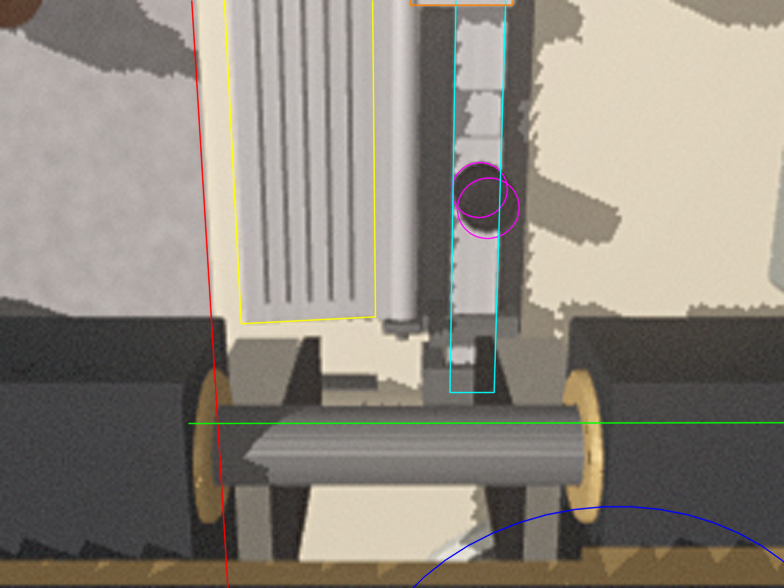

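View pics/s3.png

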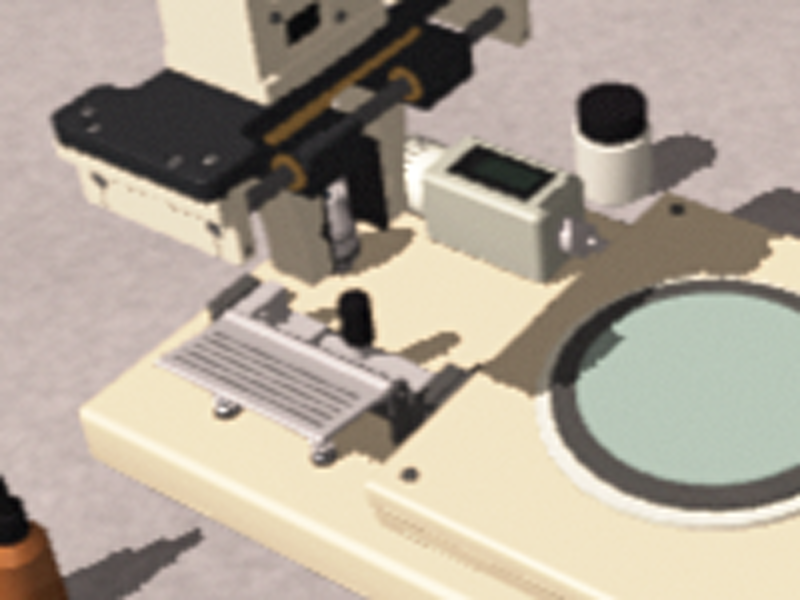

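```bash
python3 - <<'E'
from mv import *
import pickle
S=pickle.load(open("w3.pkl","rb")); R=Ro.from_euler('xyz',[180,0,-156.3],degrees=True); T=np.array([.5994,-.1698,.1206])
x0,y0=190,215; f=3.6
im=cv2.resize(S["frame"][y0:y0+110,x0:x0+190,::-1],None,fx=f,fy=f,interpolation=cv2.INTER_CUBIC)
def L(P,col):
    p=(proj(S,R.apply(np.array(P)/1000)+T)-[x0,y0]+.5)*f-.5
    cv2.polylines(im,[np.round(p).astype(np.int32)],True,col,1)
for z,col in((0,(0,0,255)),(-10,(0,255,0)),(-60,(255,0,0))):
  for s in(1,-1):
    L([(9.5,s*15,z),(9.5,s*(15+21),z),(-9.5,s*(36),z),(-9.5,s*15,z)],col)
cv2.imwrite("pics/f3.png",im)
E
```

```text
(no output)
```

View pics/f3.png

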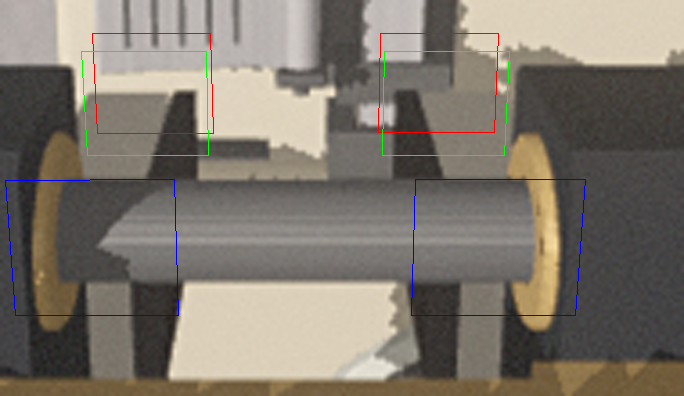

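```bash
python3 - <<'E'
from mv import *
S=cams.snapshot("scene"); o=sensors.get_obs(); R=Ro.from_euler('xyz',o["orientation"],degrees=True); T=o["tool_pos"]
x0,y0=120,140; f=6
im=cv2.resize(S["frame"][y0:y0+95,x0:x0+125,::-1],None,fx=f,fy=f,interpolation=cv2.INTER_CUBIC)
cv2.imwrite("pics/f4r.png",im)
def L(P,col):
    p=(proj(S,R.apply(np.array(P)/1000)+T)-[x0,y0]+.5)*f-.5
    cv2.polylines(im,[np.round(p).astype(np.int32)],True,col,1)
for z,col in((0,(0,0,255)),(-10,(0,255,0)),(-66,(255,0,0))):
  for s in(1,-1):
    L([(9.5,s*15,z),(9.5,s*(15+21),z),(-9.5,s*(36),z),(-9.5,s*15,z)],col)
cv2.imwrite("pics/f4.png",im)
S=cams.snapshot("top"); 
x0,y0=300,150; f=6
im=cv2.resize(S["frame"][y0:y0+95,x0:x0+125,::-1],None,fx=f,fy=f,interpolation=cv2.INTER_CUBIC); cv2.imwrite("pics/f5.png",im)
E
```

```text
(no output)
```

View pics/f4.png

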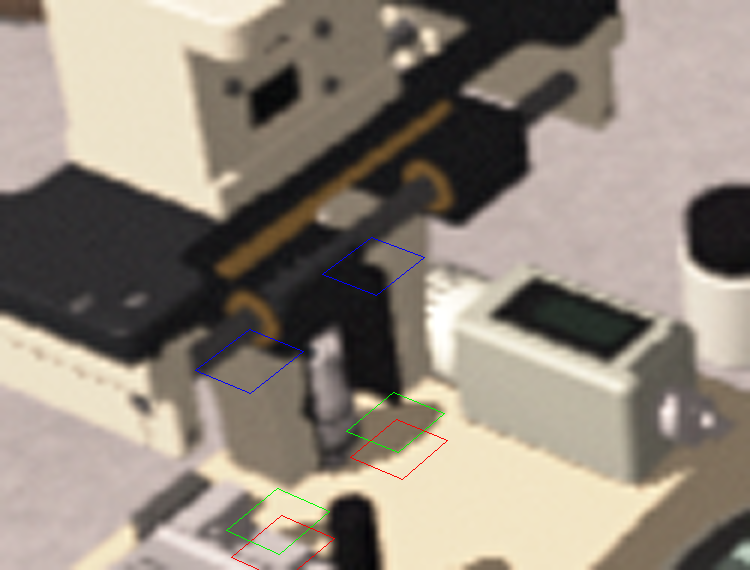

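View pics/f4r.png

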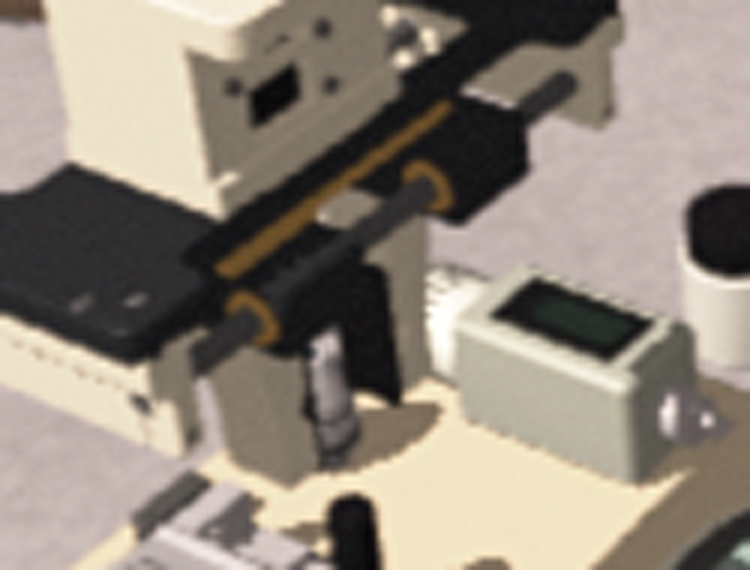

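>>> {"name": "move_arm", "arguments": {
  "commands": [
    [3.0,0,0,0.8,0,0,0],
    [3.0,0,0,1.6,0,0,0],
    [3.0,0,0,2.4,0,0,0],
    [3.0,0,0,3.0,0,0,0],
    [3.0,0,0,3.4,0,0,0],
    [3.0,0,0,3.8,0,0,0],
    [3.0,0,0,3.8,0,0,0],
    [3.0,0,0,3.8,0,0,0]
  ]
}}

```text
clock: 4.9
tool_pos: [0.5993, -0.1697, 0.082]
orientation: [-180.0, 0.0, -156.3]
force: [-0.6, 0.4, 1.6]
opening: 0.0303
```

```bash
cat > look.py <<'E'
from mv import *
import sys
n=sys.argv[1]
S=cams.snapshot("scene"); o=sensors.get_obs()
x0,y0=120,170; f=5
cv2.imwrite(f"pics/s{n}.png",cv2.resize(S["frame"][y0:y0+110,x0:x0+150,::-1],None,fx=f,fy=f,interpolation=cv2.INTER_CUBIC))
S=cams.snapshot("wrist"); x0,y0=150,100; f=3.2
cv2.imwrite(f"pics/v{n}.png",cv2.resize(S["frame"][y0:y0+180,x0:x0+240,::-1],None,fx=f,fy=f,interpolation=cv2.INTER_CUBIC))
o=sensors.get_obs();print(o["clock"],o["tool_pos"].round(4),o["orientation"].round(2),o["opening"],o["force"].round(2),o["moment"].round(2))
E
python3 look.py 5
```

```text
5.0 [ 0.5993 -0.1697  0.082 ] [-1.7999e+02  2.0000e-02 -1.5629e+02] 0.029731378532398368 [ 0.23 -0.39  0.09] [ 0.08 -0.13  0.03]
```

View pics/s5.png

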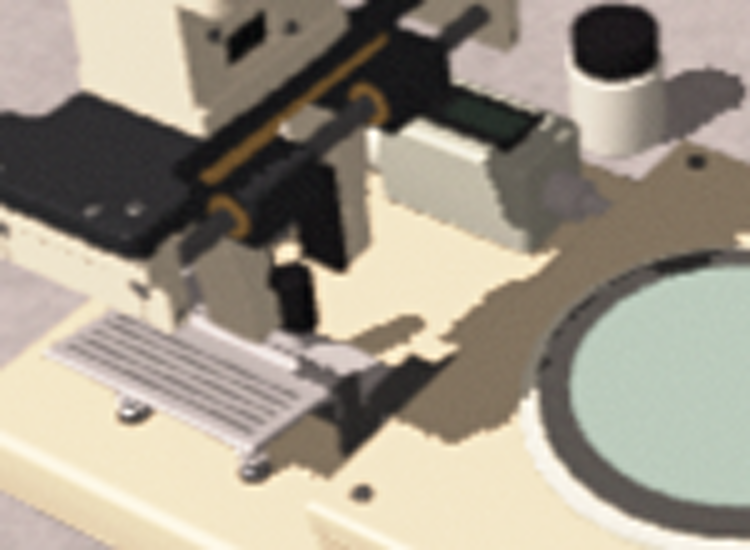

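View pics/v5.png

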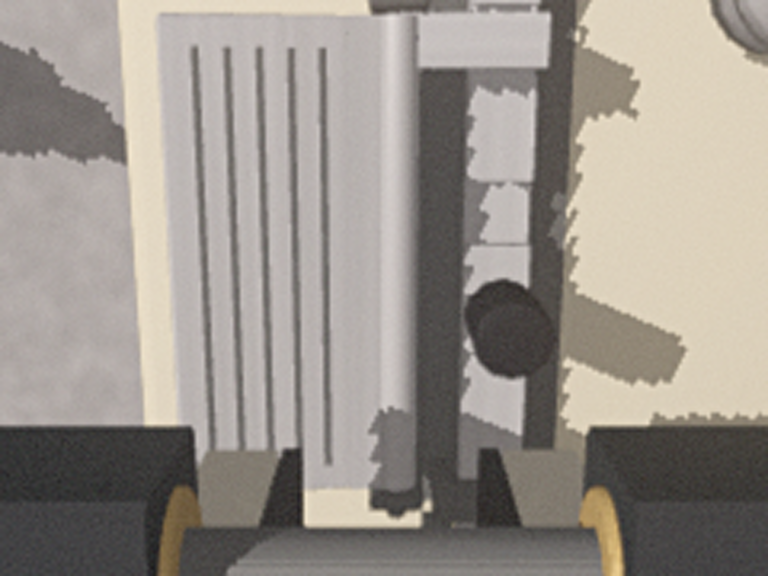

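>>> {"name": "move_arm", "arguments": {
  "commands": [
    [3.0,0,0,0.2,0,0,0],
    [3.0,0,0,0.4,0,0,0],
    [3.0,0,0,0.6,0,0,0],
    [3.0,0,0,0.8,0,0,0],
    [3.0,0,0,1.0,0,0,0],
    [3.0,0,0,1.0,0,0,0],
    [3.0,0,0,1.0,0,0,0],
    [3.0,0,0,1.0,0,0,0]
  ]
}}

```text
clock: 6.0
tool_pos: [0.5991, -0.1697, 0.0719]
orientation: [-180.0, 0.0, -156.3]
force: [0.3, 0.6, -0.1]
opening: 0.0296
```

```bash
python3 look.py 6
```

```text
6.1 [ 0.5992 -0.1697  0.0718] [-1.8000e+02  1.0000e-02 -1.5629e+02] 0.03017295540361908 [-0.7  -0.1  -0.14] [ 0.02 -0.12 -0.01]
```

View pics/s6.png

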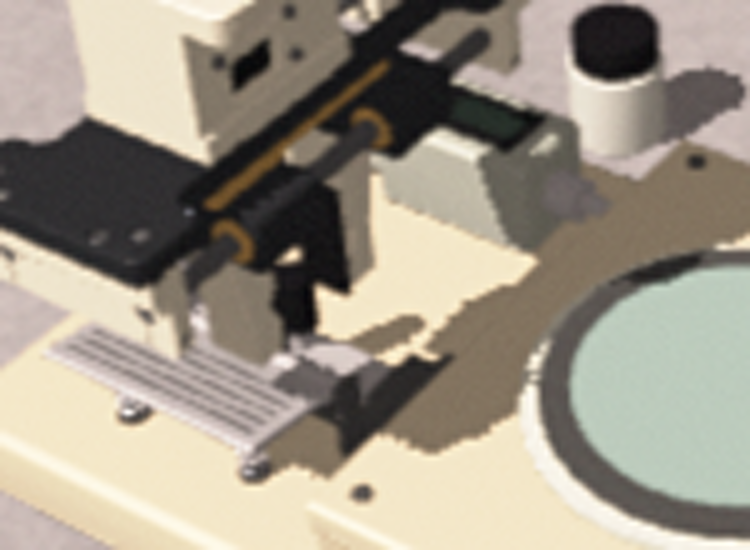

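View pics/v6.png

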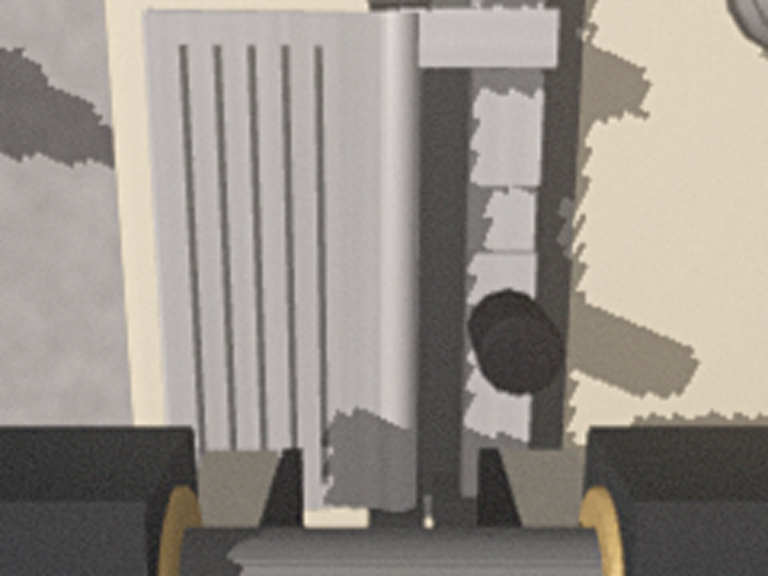

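>>> {"name": "move_arm", "arguments": {
  "commands": [
    [3.0,0,0,0.2,0,0,0],
    [3.0,0,0,0.4,0,0,0],
    [3.0,0,0,0.6,0,0,0],
    [3.0,0,0,0.8,0,0,0],
    [3.0,0,0,1.0,0,0,0],
    [3.0,0,0,1.2,0,0,0],
    [3.0,0,0,1.4,0,0,0],
    [3.0,0,0,1.4,0,0,0]
  ]
}}

```text
clock: 7.1
tool_pos: [0.599, -0.1697, 0.0576]
orientation: [180.0, -0.0, -156.3]
force: [-0.5, 0.1, -0.6]
opening: 0.0299
```

```bash
python3 look.py 7
```

```text
7.2 [ 0.5991 -0.1697  0.0578] [-180.     -0.   -156.29] 0.030090951575847773 [-0.4  0.3 -0.3] [ 0.07 -0.18 -0.  ]
```

View pics/s7.png

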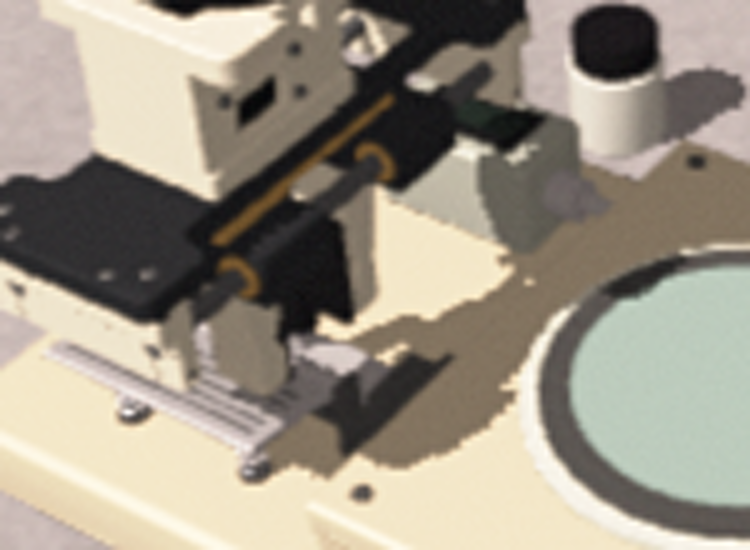

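View pics/v7.png

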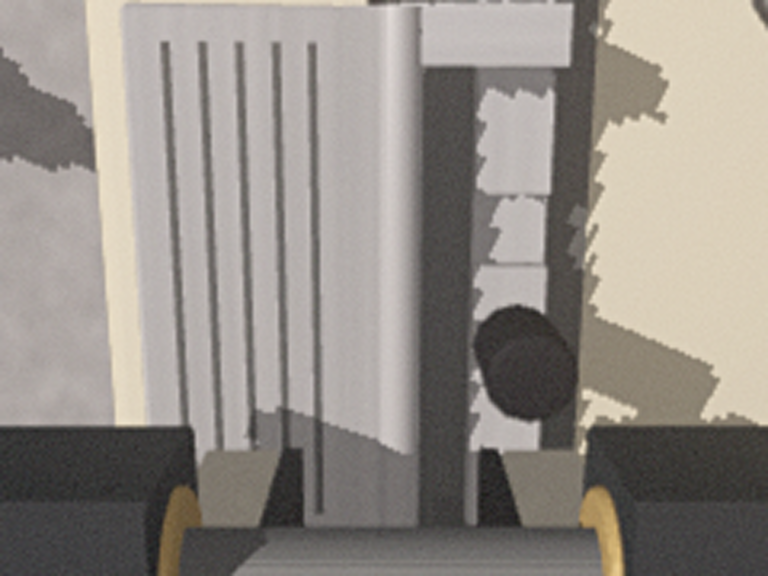

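>>> {"name": "move_arm", "arguments": {
  "commands": [
    [3.0,0,0,0.1,0,0,0],
    [3.0,0,0,0.2,0,0,0],
    [3.0,0,0,0.3,0,0,0],
    [3.0,0,0,0.4,0,0,0],
    [3.0,0,0,0.5,0,0,0],
    [3.0,0,0,0.6,0,0,0],
    [3.0,0,0,0.7,0,0,0],
    [3.0,0,0,0.8,0,0,0]
  ]
}}

```text
clock: 8.2
tool_pos: [0.5991, -0.1697, 0.0497]
orientation: [180.0, -0.0, -156.3]
force: [-0.8, 0.1, 0.5]
opening: 0.0304
```

```bash
python3 look.py 8
```

```text
8.3 [ 0.599  -0.1697  0.0496] [ 1.7999e+02 -1.0000e-02 -1.5629e+02] 0.02963780632686011 [-0.44  0.62 -0.34] [ 0.08 -0.16 -0.01]
```

View pics/s8.png

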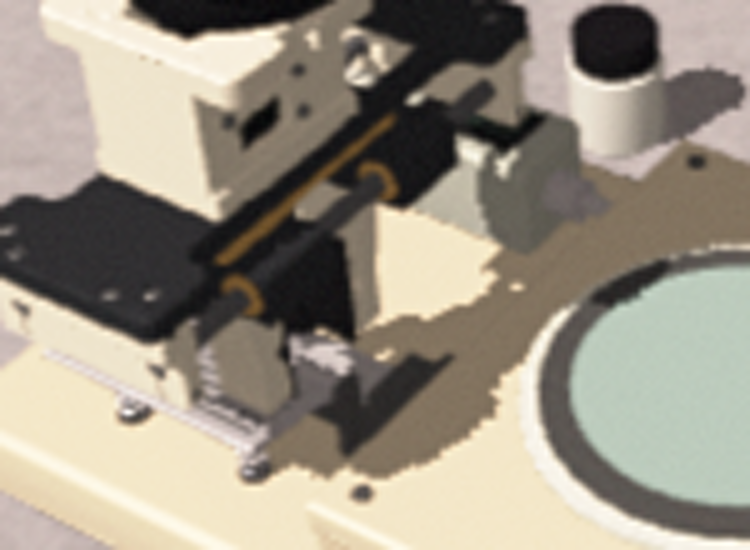

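View pics/v8.png

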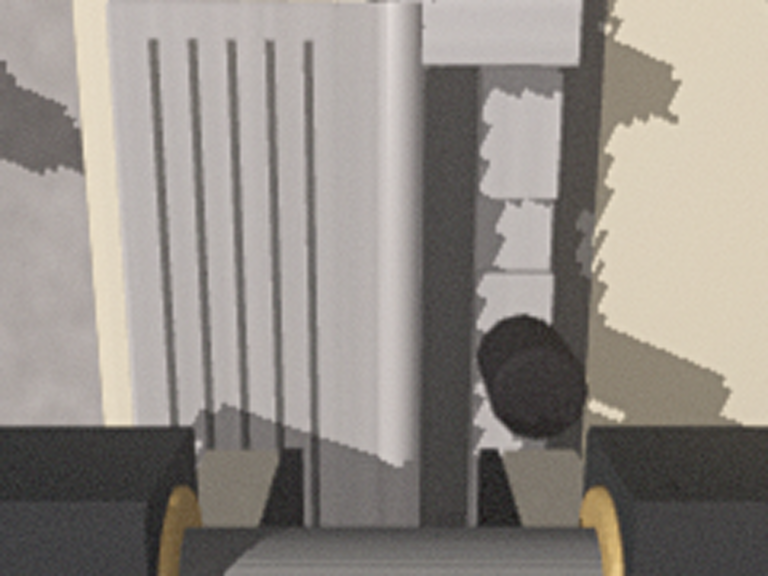

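>>> {"name": "move_arm", "arguments": {
  "commands": [
    [3.0,0,0,0.1,0,0,0],
    [3.0,0,0,0.2,0,0,0],
    [3.0,0,0,0.3,0,0,0],
    [3.0,0,0,0.4,0,0,0],
    [3.0,0,0,0.4,0,0,0],
    [3.0,0,0,0.4,0,0,0],
    [3.0,0,0,0.4,0,0,0],
    [3.0,0,0,0.4,0,0,0]
  ]
}}

```text
clock: 9.3
tool_pos: [0.5993, -0.1698, 0.0459]
orientation: [-180.0, 0.0, -156.3]
force: [-0.4, -0.8, 3.0]
opening: 0.0301
```

>>> {"name": "move_arm", "arguments": {
  "commands": [
    [3.0,0,0,0.1,0,0,0],
    [3.0,0,0,0.2,0,0,0],
    [3.0,0,0,0.3,0,0,0],
    [3.0,0,0,0.4,0,0,0],
    [3.0,0,0,0.5,0,0,0],
    [3.0,0,0,0.6,0,0,0],
    [3.0,0,0,0.6,0,0,0],
    [3.0,0,0,0.6,0,0,0]
  ]
}}

```text
clock: 10.3
tool_pos: [0.5995, -0.1701, 0.0406]
orientation: [-179.9, 0.0, -156.3]
force: [-1.8, -2.9, 9.2]
opening: 0.0303
```

```bash
python3 look.py 9
```

```text
10.4 [ 0.5995 -0.1701  0.0406] [-1.7995e+02  3.0000e-02 -1.5628e+02] 0.030165423804814708 [-1.79 -3.57  9.21] [-1.14  0.34 -0.06]
```

View pics/s9.png

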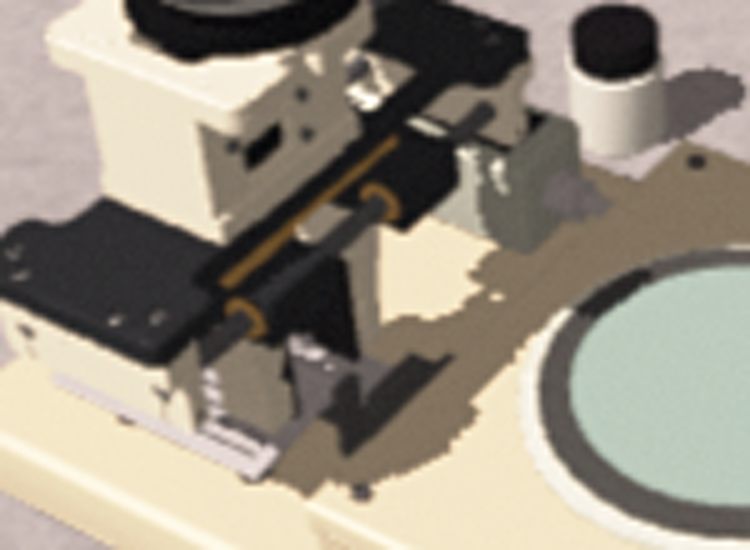

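View pics/v9.png

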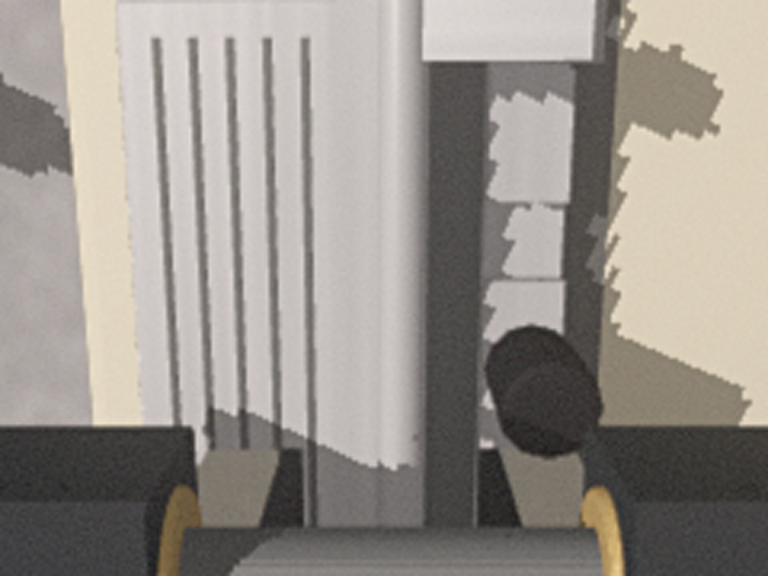

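>>> {"name": "move_arm", "arguments": {
  "commands": [
    [3.0,0,0,0.1,0,0,0],
    [3.0,0,0,0.15,0,0,0],
    [3.0,0,0,0.15,0,0,0],
    [3.0,0.2,0,0.15,0,0,0],
    [3.0,0.4,0,0.15,0,0,0],
    [3.0,0.6,0,0.15,0,0,0],
    [3.0,0.8,0,0.15,0,0,0],
    [3.0,1.0,0,0.15,0,0,0]
  ]
}}

```text
clock: 11.4
tool_pos: [0.5953, -0.1728, 0.0405]
orientation: [-179.8, 0.5, -156.2]
force: [8.0, 3.3, 7.2]
opening: 0.0298
```

```bash
python3 look.py 10
```

```text
11.5 [ 0.5952 -0.1729  0.0405] [-179.78    0.51 -156.19] 0.030100893459064776 [8.19 3.08 7.65] [ 0.95 -3.02  0.07]
```

View pics/v10.png

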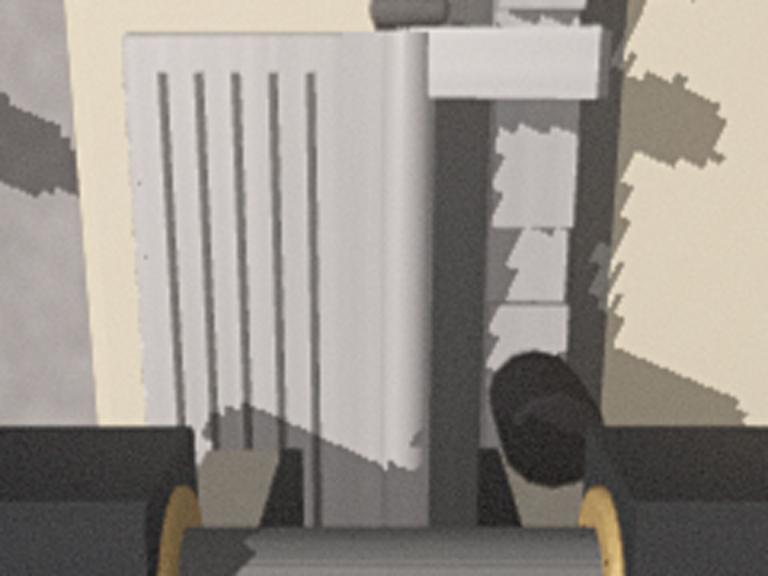

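```bash
python3 - <<'E'
from mv import *
import pickle
S=cams.snapshot("wrist"); pickle.dump(S,open("w10.pkl","wb"))
x0,y0=150,90; f=3.2
im=cv2.resize(S["frame"][y0:y0+180,x0:x0+240,::-1],None,fx=f,fy=f,interpolation=cv2.INTER_CUBIC)
def L(P,col,cl=True):
    p=(proj(S,S2W(Q,np.array(P)/1000))-[x0,y0]+.5)*f-.5
    cv2.polylines(im,[np.round(p*8).astype(np.int32)],cl,col,1,cv2.LINE_AA,3)
def rot(P,th):
    P=np.array(P,float); y,z=P[:,1]+22,P[:,2]-68; c,s=np.cos(th),np.sin(th)
    return np.c_[P[:,0],-22+c*y-s*z,68+s*y+c*z]
for th,col in((0,(0,0,255)),(.15,(0,255,255)),(.3,(0,255,0))):
    L(rot([(-31,-30,71.3),(-31,-68,77),(-127,-68,77),(-127,-30,71.3)],th),col)
    L(rot([(-118,-20,70),(-118,7,70),(-128,7,70),(-128,-20,70)],th),col)
t=np.linspace(0,6.28,60)
for b,col in((0,(255,0,255)),(2,(255,255,0))):
  for z in (64.5,89.5): L([(-67-b+8*np.cos(a),8*np.sin(a),z) for a in t],col)
L([(-170,-7,55.5),(0,-7,55.5),(0,7,55.5),(-170,7,55.5)],(255,255,0))
cv2.imwrite("pics/v11.png",im)
o=sensors.get_obs(); print(o["clock"],o["tool_pos"],o["force"],o["tau"])
E
```

```text
11.55 [ 0.59518043 -0.17284834  0.04050999] [6.57205401 3.57783105 7.44534878] [-3.04942176e+00 -5.01952350e+01  1.53524458e+01  4.02941152e+00
 -2.89472848e+00 -4.29308543e-02]
```

View pics/v11.png

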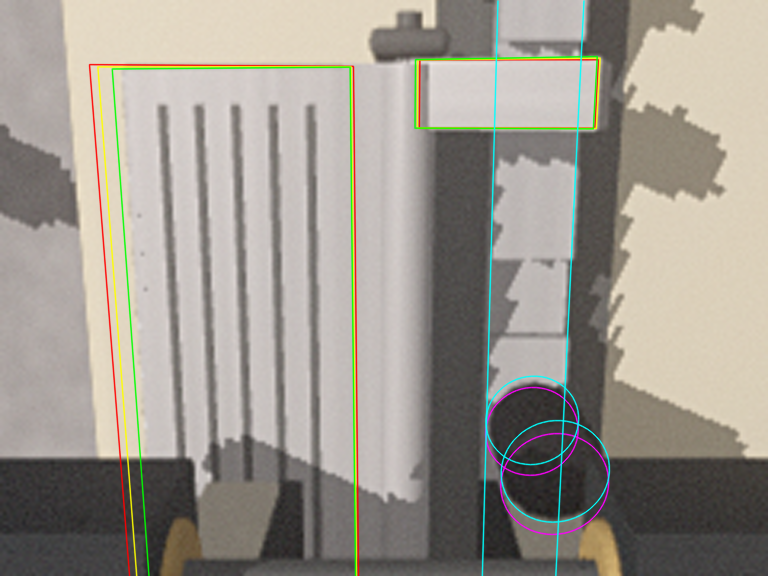

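>>> {"name": "move_arm", "arguments": {
  "commands": [
    [3.0,0.15,0,0,0,0,0],
    [3.0,0.3,0,0,0,0,0],
    [3.0,0.45,0,0,0,0,0],
    [3.0,0.6,0,0,0,0,0],
    [3.0,0.6,0,0,0,0,0],
    [3.0,0.6,0,0,0,0,0],
    [3.0,0.6,0,0,0,0,0],
    [3.0,0.6,0,0,0,0,0]
  ]
}}

```text
clock: 12.55
tool_pos: [0.59, -0.1751, 0.0405]
orientation: [-179.8, 0.5, -156.2]
force: [8.2, 3.1, 8.6]
opening: 0.0299
```

```bash
python3 look.py 12
```

```text
12.65 [ 0.59   -0.1751  0.0405] [-179.77    0.53 -156.18] 0.030133374483272926 [8.27 3.68 7.03] [ 1.28 -3.2   0.03]
```

View pics/v12.png

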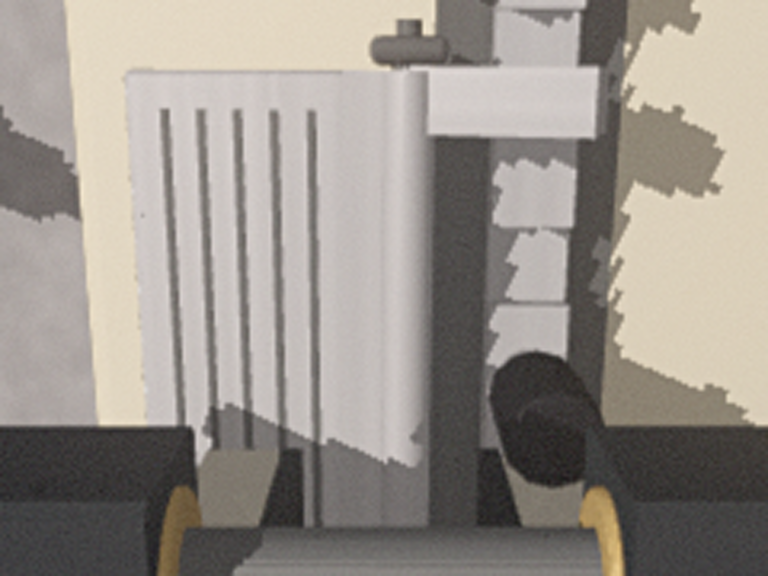

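View pics/s12.png

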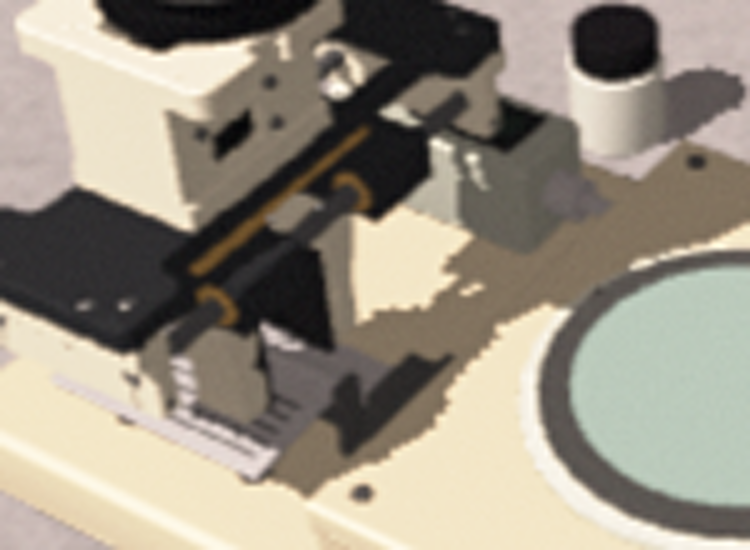

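>>> {"name": "move_arm", "arguments": {
  "commands": [
    [3.0,0.3,0,0,0,0,0],
    [3.0,0.6,0,0,0,0,0],
    [3.0,0.9,0,0,0,0,0],
    [3.0,1.2,0,0,0,0,0],
    [3.0,1.5,0,0,0,0,0],
    [3.0,1.8,0,0,0,0,0],
    [3.0,2.1,0,0,0,0,0],
    [3.0,2.2,0,0,0,0,0]
  ]
}}

```text
clock: 13.65
tool_pos: [0.5698, -0.184, 0.0405]
orientation: [-179.8, 0.5, -156.2]
force: [7.9, 4.7, 8.7]
opening: 0.0303
```

```bash
python3 look.py 13
```

```text
13.75 [ 0.5697 -0.184   0.0405] [-179.78    0.52 -156.19] 0.029955739094306728 [7.22 3.7  9.02] [ 1.45 -3.    0.04]
```

View pics/v13.png

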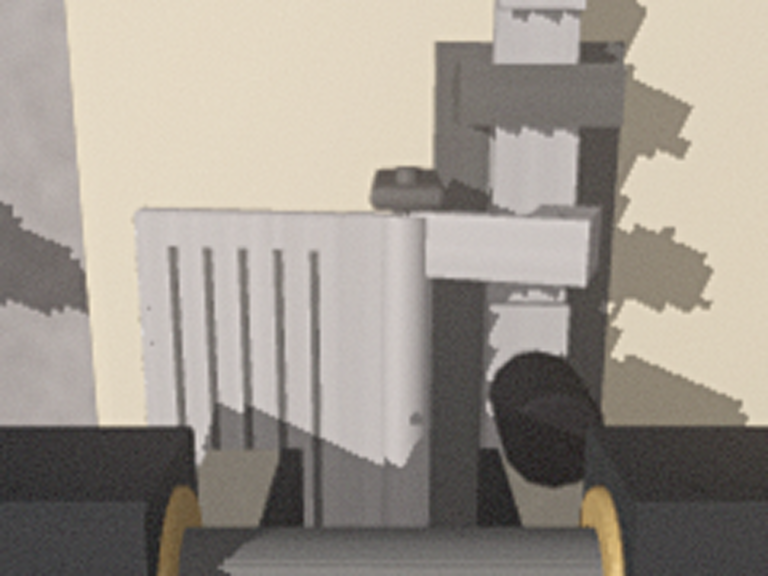

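View pics/s13.png

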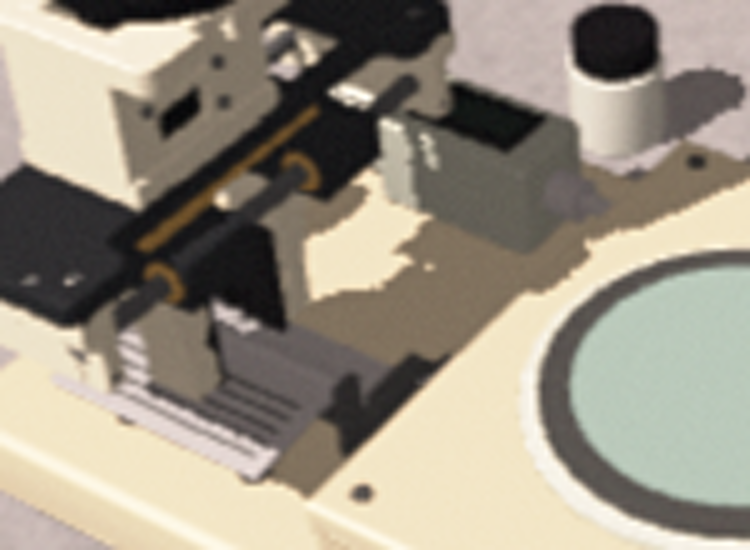

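>>> {"name": "move_arm", "arguments": {
  "commands": [
    [3.0,0.2,0,0,0,0,0],
    [3.0,0.4,0,0,0,0,0],
    [3.0,0.5,0,0,0,0,0],
    [3.0,0.6,0,0,0,0,0],
    [3.0,0.7,0,0,0,0,0],
    [3.0,0.8,0,0,0,0,0],
    [3.0,0.9,0,0,0,0,0],
    [3.0,0.9,0,0,0,0,0]
  ]
}}

```text
clock: 14.75
tool_pos: [0.5639, -0.1867, 0.0407]
orientation: [-179.7, 0.8, -156.2]
force: [13.3, 8.2, 5.2]
opening: 0.03
```

```bash
python3 look.py 14
```

```text
14.85 [ 0.5639 -0.1867  0.0406] [-179.73    0.74 -156.18] 0.02991418279766004 [13.12  8.    5.63] [ 3.09 -5.07 -0.16]
```

View pics/v14.png

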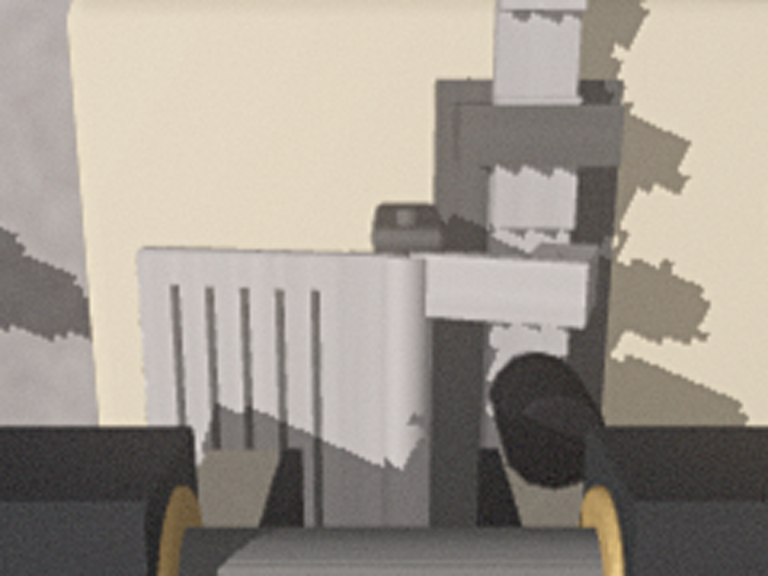

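>>> {"name": "move_arm", "arguments": {
  "commands": [
    [3.0,0,0,0.05,0,0,0],
    [3.0,-0.3,0,0.05,0,0,0],
    [3.0,-0.6,0,0,0,0,0],
    [3.0,-0.9,0,0,0,0,0],
    [3.0,-1.0,0,0,0,0,0],
    [3.0,-1.1,0,0,0,0,0],
    [3.0,-1.1,0,0,0,0,0],
    [3.0,-1.1,0,0,0,0,0]
  ]
}}

```text
clock: 15.85
tool_pos: [0.5641, -0.1863, 0.0401]
orientation: [-179.9, -0.2, -156.3]
force: [-10.7, -9.1, 22.9]
opening: 0.0297
```

```bash
python3 look.py 15
```

```text
15.95 [ 0.5641 -0.1862  0.0401] [-179.94   -0.2  -156.29] 0.030237443370956133 [-10.36  -8.38  22.43] [-3.66  3.96 -0.24]
```

View pics/v15.png

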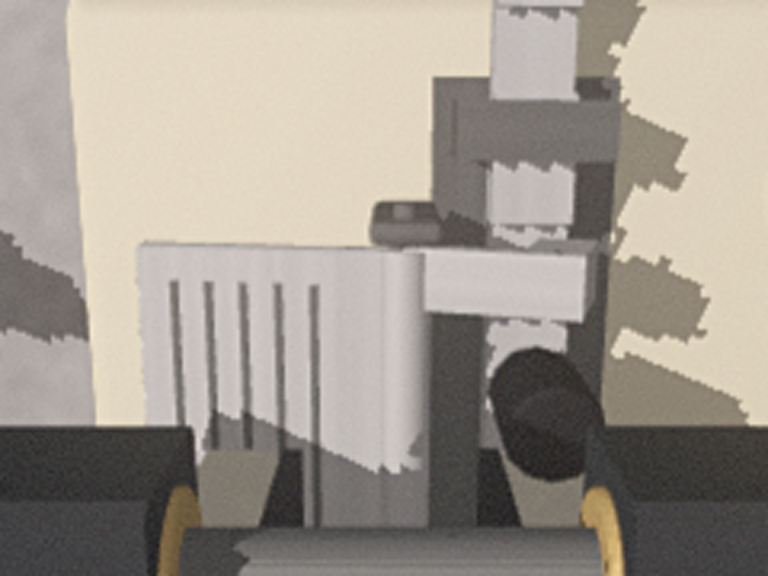

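>>> {"name": "move_arm", "arguments": {
  "commands": [
    [3.0,0,0,-0.2,0,0,0],
    [3.0,0,0,-0.4,0,0,0],
    [3.0,0,0,-0.7,0,0,0],
    [3.0,0,0,-1.0,0,0,0],
    [3.0,0,0,-1.5,0,0,0],
    [3.0,0,0,-2.5,0,0,0],
    [3.0,0,0,-3.5,0,0,0],
    [3.0,0,0,-4.5,0,0,0]
  ]
}}

```text
clock: 16.95
tool_pos: [0.5664, -0.1841, 0.0842]
orientation: [-180.0, 0.0, -156.3]
force: [0.6, -0.9, 1.2]
opening: 0.0299
```

>>> {"name": "move_arm", "arguments": {
  "commands": [
    [3.0,0,0,-1,0,0,0],
    [3.0,0,0,-2.5,0,0,0],
    [3.0,0,0,-4,0,0,0],
    [3.0,0,0,-6,0,0,0],
    [3.0,0,0,-8,0,0,0],
    [3.0,0,0,-9,0,0,0],
    [3.0,0,0,-9,0,0,0],
    [3.0,0,0,-9,0,0,0]
  ]
}}

```text
clock: 17.95
tool_pos: [0.5657, -0.1841, 0.1725]
orientation: [180.0, -0.1, -156.3]
force: [-0.1, 0.5, -0.9]
opening: 0.0297
```

```bash
python3 - <<'E'
from mv import *
for b in range(3): S=cams.snapshot("wrist")
o=sensors.get_obs(); print(o["clock"],o["tool_pos"],o["force"])
x0,y0=180,50; f=3.8
im=cv2.resize(S["frame"][y0:y0+150,x0:x0+200,::-1],None,fx=f,fy=f,interpolation=cv2.INTER_CUBIC)
cv2.imwrite("pics/v16r.png",im)
def L(P,col,cl=True):
    p=(proj(S,S2W(Q,np.array(P)/1000))-[x0,y0]+.5)*f-.5
    cv2.polylines(im,[np.round(p*8).astype(np.int32)],cl,col,1,cv2.LINE_AA,3)
L([(-31,-30,71.3),(-31,-68,77),(-127,-68,77),(-127,-30,71.3)],(0,255,0))
L([(-118,-20,70),(-118,7,70),(-128,7,70),(-128,-20,70)],(0,255,0))
t=np.linspace(0,6.28,60)
for b,col in((34,(255,0,255)),(36,(255,255,0))):
  for z in (64.5,89.5): L([(-67-b+8*np.cos(a),8*np.sin(a),z) for a in t],col)
cv2.imwrite("pics/v16.png",im)
S=cams.snapshot("scene"); cv2.imwrite("pics/s16.png",cv2.resize(S["frame"][150:300,80:280,::-1],None,fx=4,fy=4,interpolation=cv2.INTER_CUBIC))
E
```

```text
18.1 [ 0.5657273  -0.18415436  0.17244855] [ 0.00852021  0.084539   -0.0058298 ]
```

View pics/v16.png

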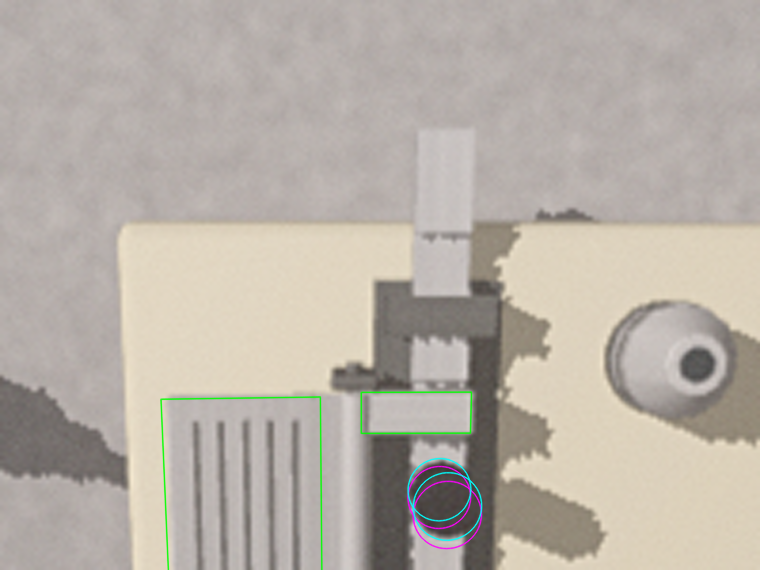

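View pics/s16.png

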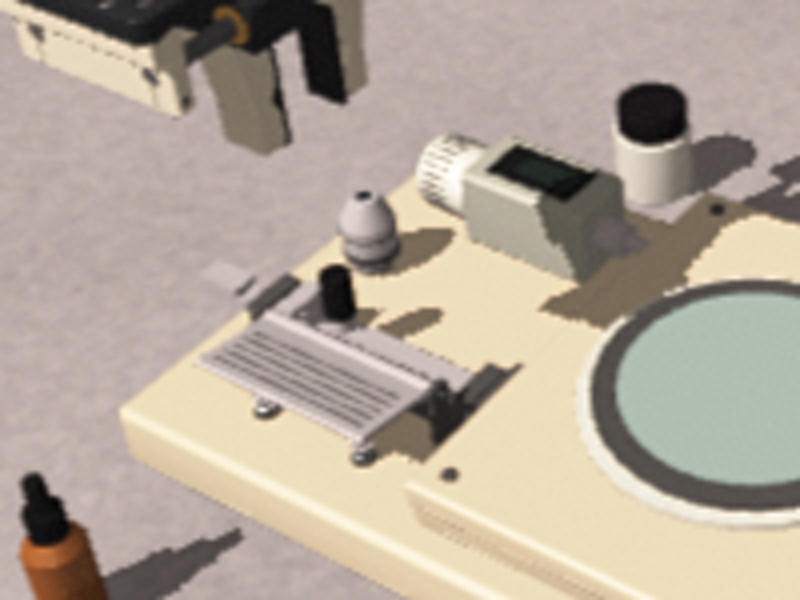

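```bash
python3 - <<'E'
from mv import *
S=cams.snapshot("scene"); a=cv2.imread("pics/scene0.png"); b=S["frame"][:,:,::-1]
sl=np.s_[205:285,105:215]
im=np.vstack([np.hstack([cv2.resize(x[sl],None,fx=3.5,fy=3.5,interpolation=cv2.INTER_CUBIC) for x in (a,b)]),np.hstack([cv2.resize(cv2.absdiff(a,b)[sl]*2,None,fx=3.5,fy=3.5)]*2)])
cv2.imwrite("pics/cmp.png",im)
E
```

```text
(no output)
```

View pics/cmp.png

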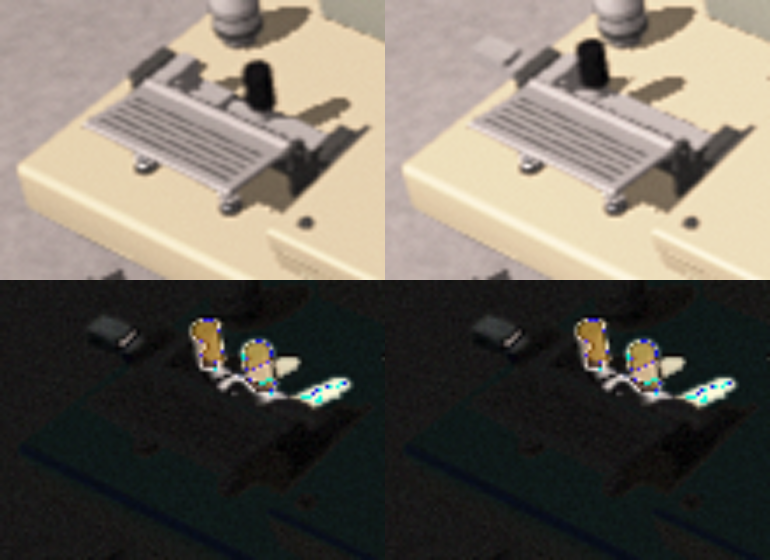

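The before/after difference image shows no change at the pad, so the catch is back at its rest angle. Only the bolt and its shadow have moved, and the objective hasn't shifted. Handing in.

```bash
python3 -c "
from plant import job,sensors
print(job.close_job()); print(sensors.get_obs()['force'])"
```

```text
the job is handed in; nothing more can be done
None
the job is handed in; nothing more can be done
```

The bolt is drawn back and the catch has sprung up to lock it open. The job was handed in at about 18 s of the 48 s allowed, and no verdict was reported.

**What I did:** With the fingers 30 mm apart, one pressed the catch pad down and the other pushed the knob. I kept pushing until the bolt reached its stop, where the resistance rose from about 8.5 N to 15 N. I then backed off and lifted clear.

**Last checks:**
- **Bolt:** the wrist picture shows the knob at about 35–36 mm of travel.
- **Catch:** before/after scene pictures show the pad at its rest angle, so the tooth appears to be in the second notch.
- **Bystanders:** the objective shows no shift against its first picture. The jar and dropper look untouched in the last scene picture; I did not measure them. The slide box was outside the pictures I checked at the end, but the arm never went near it.
- **Robot:** the arm is free above the stage and reads about 0 N.

**Disagreements with what was given or planned:**
- **Fingertip position:** the real fingertips sit about 25–30 mm behind the stated TCP. The pictures showed it and first contact confirmed it: 3 N at TCP height 46 mm, where the given geometry puts first contact at about 76 mm. I found the pad by force instead.
- **Backing off:** the pad finger stuck to the pad by friction, briefly showing 22 N vertical force. It came free when lifted, and the later pictures show the bolt did not move.
- **Camera fits:** the three cameras agreed to about 2–3 mm.

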